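# Glass scale from the rack into its calibration case

### The job

The longest of the three glass scales in the rack is going off for calibration. With light fingertip pressure on top, slide it out toward you from under the rack's keeper bar, then take it by its two long edges, lay it down flat in the lined nest of the empty wooden case (do not drop it) and gently close that case's lid. It is precision glass: grip it and press on it only lightly, and leave the other two scales and the things lying round about where they are.

Things in the scene. Friction and masses are not known exactly. Their poses are not given: they have to be found in the camera images.
- scale_long: longest glass scale: clear glass bar 130 (x) x 60 (y) x 10 mm, about 0.19 kg, frosted white bands on top at both ends, dark graduations. Origin: centre of its underside; x along its length (away from the robot in the rack), z up. Slippery on the rack (friction about 0.2). Harmed by more than 80 N from the fingers (pads added up: 40 N a side) or more than 50 N against rack or case
- scale_mid: glass scale of the same kind, 105 x 60 x 10 mm; stays in its lane. Origin: centre of its underside
- scale_short: glass scale of the same kind, 80 x 60 x 10 mm; stays in its lane. Origin: centre of its underside
- rack: low fixed dark-grey rack, 3 parallel lanes 82 mm apart (centre lines y = -82, 0, 82 mm), a scale in each, in any order, centred within 3 mm of x = 0. Origin: on the bench under the middle lane; x away from the robot along the lanes (draw scales toward -x), z up. Lane floor 25 mm above the bench; back stop at x = 72 mm, 42 mm high; overall x -165 to 90, y -131 to 131 mm
- keeper (a point): middle of the underside of the rack's steel keeper bar, 41 mm above the bench. The bar crosses all lanes, x = 13 to 29 mm in the rack's frame, and is 7 mm thick (top 48 mm): a scale cannot be lifted before it is drawn out from under it (56 mm or more for the long one). Axes as the rack
- rib_end (a point): front end of the ribs on the middle lane's line, at x = -70 mm of the rack. The ribs beside each lane run from here to the back stop, their tops 35 mm above the bench, flush with the scales' tops, 1.8 mm from their edges: a scale's edges cannot be held there, only its top touched. Axes as the rack
- tongue (a point): middle of the top of the middle lane's tongue, 25 mm above the bench. In front of the ribs each lane goes on as a tongue 30 mm wide, x = -70 to -165 mm of the rack: a scale lying on it has 15 mm free under each long edge, with clear space beside it down to the bench. Drawn out 100 mm, the long scale's middle lies 30 mm in front of the ribs. Axes as the rack
- case: fixed wooden case, 172 (x) x 144 (y) x 36 mm without its lid, walls 7 mm. Origin: centre of its underside; x toward the hinge end (away from the robot), z up. Green lined nest inside: a bed 40 mm wide, top 20 mm above the bench, between lining blocks 26 mm high that leave a pocket 140 (x) x 70 (y) mm about the centre, 5 mm of play round the long scale
- nest (a point): centre of the top of the bed in the case, where the long scale's origin shall lie; axes as the case
- finger_gap (a point): floor of the finger gaps at the case's centre, 9 mm above the bench. In the middle of both long sides the lining blocks leave a gap for the fingers: 55 mm long (x), from 20 to 65 mm either side of the centre line (y), open upward. Axes as the case
- hinge (a point): middle of the lid's hinge line, at the far end of the case, 86 mm from its centre, 36 mm above the bench; the hinge line runs along the case's y
- case_lid (a joint): opening angle of the wooden lid, rad: 0 shut, 1.57 upright; starts open, 1.6 to 1.75, leaning back away from the robot. The lid reaches 172 mm from the hinge line, is 144 mm wide, its outer face 12 mm outside the plane through the hinge line. A stiff hinge (0.16 N m): it stays at any angle; 1 to 2 N near its free edge move it
- ring_case_lid (a point): top edge of the open lid of the other wooden case (158 x 240 x 42 mm, holding setting rings, not part of the job), which stands fixed between the rack and the empty case; its lid stands open, 240 mm wide (y) and 0.2 m high: carry things over it
- lid_edge (a point): middle of the free edge of the lid on its outer face: 172 mm from the hinge along the lid, 12 mm out
- caliper: bystander, to be left where it is: steel vernier caliper, 215 mm long, 13 mm high, lying flat in front of the rack. Origin: centre of its underside
- grease_tin: bystander, to be left where it is: round grease tin, 63 mm across, 43 mm high. Origin: centre of its underside
- oil_can: bystander, to be left where it is: oil can with bent spout, 88 x 68 mm, 182 mm high. Origin: centre of its underside
- bearing_10: bystander, to be left where it is: ball bearing, 62 mm across, 14 mm high, lying right of the case. Origin: centre of its underside
- bearing_12: bystander, to be left where it is: ball bearing, 62 mm across, 14 mm high, lying right of the rack. Origin: centre of its underside

How it is judged:
By the outcome, as a careful person would: the job done as asked, in the order asked, and still so for the second after the job is handed in, with the robot touching nothing.
It also fails if it takes over 69 s, if anything falls off the work surface, if the arm or the gripper's body presses on something with over 40 N, if the wrist force passes 120 N, or if a joint passes its speed limit or range.

### The arm

A 6-joint arm with a two-finger parallel gripper is mounted at the origin on a cart in front of the work surface, level with it; the furniture and walls round the work are solid. World frame = base frame: x ahead of the robot, y to its left, z up, the work surface at z = 0. Lengths are in mm, angles in rad, forces in N, time in s.
With the tool pointing down it reaches from about 300 to 775 mm from the base axis. Payload 14.6 kg.
Tool frame: the origin (TCP) lies at the very end of the fingers, on their centre line; the grasp point (between the pads) lies 19 mm behind it; z points along the fingers, y is the line along which they close (so a half turn about z gives the same grasp; the last joint's range is limited). The gripper opens to 94 mm and grips with 3 to 60 N. Pads are 16 mm wide; open, the fingers measure 119 mm over their backs; the gripper's body (75 mm by 177 mm) begins 78 mm behind the grasp point.
Start: joints at [-1.217, 0.3, 1.521, -0, 1.321, -0.067], TCP at [224.662, -502.012, 205.446] pointing down, gripper open.
Joint ranges: [-3.03, 3.03], [-0.79, 2.21], [0.23, 2.52], [-1.04, 4.18], [0, 3.07], [-2.55, 2.55]. Speed limits (rad/s): [2.22, 2.22, 2.57, 3.14, 3.14, 3.14].

### API

Orientations are given as [roll, pitch, yaw] about the fixed x, y, z axes, in that order (R = Rz(yaw) Ry(pitch) Rx(roll)).
In Python, from cell import manip gives the robot as it stands.
- The arm moves only by the tool servo_tool, never from a script. Its argument "motion" is a list that holds one entry, the list of rows, each a list of 7 numbers: the shift along the world's x, y, z as a fraction of full scale, then the turn, a rotation vector about the world's x, y, z as a fraction of full scale, then the closure, from 0 (fully open) to 1 (shut). In form: [[[x, y, z, rx, ry, rz, gripper], ...]]. A call has 1 to 10 rows; each row is the pose to reach, as a shift and turn from the pose commanded when the call began, turning the shorter way round; what a row does not reach only later rows make up. Full scale, the value 1, is 0.5 m for a shift and pi rad for a turn. A row lasts 1/10 s, in which the tool goes at most 50 mm and 8.59 degrees, less where a joint would pass 70% of its speed; a pose out of reach is approached as far as the arm can. A call with a number of a shift or a turn outside -1 to 1 is refused whole. A call with a gripper value outside its range is refused whole. The fingers move at their own pace and stop on an object; "newtons" is the grip in N (left out, the last holds). Time passes only in rows, so rows that repeat a pose let the fingers close. It gives the time, the measured TCP pose, the force, the opening and the grip force at its end, in the units of the state.
- manip.read_state(): the state, without advancing time (a new reading comes with each control period).
- manip.camera(name): name is "scene" or "top" or "wrist"; returns a dict with "frame" (400x640x3 uint8, red, green, blue), "range_z" (400x640 float32, mm along the optical axis (not along the pixel's ray), 0 where there is no reading), "vfov" (degrees; the focal length in pixels is half the picture's height over the tangent of half this angle, whatever the lens; pixels are square), "cx", "cy" (the principal point, pixels), "cam_to_world" (4x4, takes a point from camera to world coordinates). Camera axes: x right, y down, z forward; pixel columns grow to the right and rows downward; lengths in mm; the calibration is good to about 2 mm. The wrist camera is an equidistant fisheye: a pixel r from the principal point sees the ray r / f radians off the axis. A picture is of the moment at which its call begins.
- manip.sign_off(): hands the job in; it is judged then, once.
The state is a dict: "clock": time; "joints": joint angles; "qd": joint speeds; "effort": joint torques, N m; "eef_pos": TCP position; "eef_rot": TCP orientation; "wrist_force": force on the tool from outside, world axes, zero at the start; "moment": the same for the moment, N m; "finger_gap": finger opening in mm; "finger_force": force on a finger pad.
Only numpy, scipy, OpenCV 4.12 (cv2) and the standard library are available. Lean on these libraries where they do the work, as an engineer would, in place of code of your own. Each camera call takes 0.05 s, during which the arm holds its last target. There are 200 camera calls.

## Working session

There is one attempt and no reset: what is moved stays moved. The work goes in short steps, Python scripts to look and compute and a tool call to move; the robot and the scene stay as the last step left them, time stands still between calls to the robot, and variables do not carry over. Pictures are saved under pics/ and viewed, at most 12 in all, crops included, and the job is handed in when it is done.

Besides the shell and the picture viewer there is one more tool, called as name(argument=value, ...) on one line, values as JSON. servo_tool: Moves the arm, as the interface text tells. Its arguments: {"type":"object","properties":{"motion":{"type":"array"},"newtons":{"type":"number"}},"required":["motion"]}

```bash
mkdir -p pics
cat > h.py <<'E'
import numpy as np, cv2, pickle
from cell import manip
def shot(n,tag):
    c=manip.camera(n); pickle.dump(c,open(f'pics/{tag}.pkl','wb'))
    cv2.imwrite(f'pics/{tag}.png',c['frame'][:,:,::-1]); return c
def load(tag): return pickle.load(open(f'pics/{tag}.pkl','rb'))
def ray(c,u,v,fish=False):
    f=200/np.tan(np.radians(c['vfov'])/2); M=np.array(c['cam_to_world'])
    a=np.array([u-c['cx'],v-c['cy']])
    if fish:
        r=np.hypot(*a); t=r/f; d=np.r_[a/max(r,1e-9)*np.sin(t),np.cos(t)]
    else: d=np.r_[a/f,1]
    return M[:3,3],M[:3,:3]@d
def atz(c,u,v,z,fish=False):
    o,d=ray(c,u,v,fish); return o+d*(z-o[2])/d[2]
def dep(c,u,v):
    o,d=ray(c,u,v); z=np.median(c['range_z'][v-1:v+2,u-1:u+2]); return o+d*z
def proj(c,p):
    M=np.linalg.inv(np.array(c['cam_to_world'])); q=M[:3,:3]@p+M[:3,3]
    f=200/np.tan(np.radians(c['vfov'])/2); return q[:2]/q[2]*f+[c['cx'],c['cy']]
E
python3 -c "
from h import *
a=shot('top','t0');b=shot('scene','s0');s=manip.read_state();print(s)
print(a['vfov'],a['cam_to_world'])"
```

```text
{'clock': 0.1, 'joints': array([-1.21658852e+00,  3.00415666e-01,  1.52149080e+00,  1.43119455e-06,
        1.32072655e+00, -6.66479352e-02]), 'qd': array([ 3.89261120e-04, -3.13982270e-03,  8.55240487e-04, -5.60377503e-04,
       -5.19558127e-04, -6.64506350e-05]), 'effort': array([ 7.48861180e-05, -5.32646370e+01, -3.53283048e+01,  7.09125493e-02,
        2.34738673e-02, -6.74918101e-05]), 'eef_pos': array([ 224.59106316, -501.80106756,  204.95493294]), 'eef_rot': array([-3.14055469e+00, -7.06702388e-05,  4.20855347e-01]), 'wrist_force': array([-0.42272617, -0.6149131 , -0.13592471]), 'moment': array([-0.02293348,  0.05930561, -0.0289478 ]), 'finger_force': 0.0, 'finger_gap': 94.0360413221751}
44.45224476984953 [[ 2.83048977e-02 -9.80370456e-01  1.95122016e-01  2.14845287e+02]
 [-9.99569177e-01 -2.92758936e-02 -2.09365368e-03 -9.48216788e+01]
 [ 7.76492759e-03 -1.94978692e-01 -9.80776741e-01  1.57148481e+03]
 [ 0.00000000e+00  0.00000000e+00  0.00000000e+00  1.00000000e+00]]
```

View pics/t0.png

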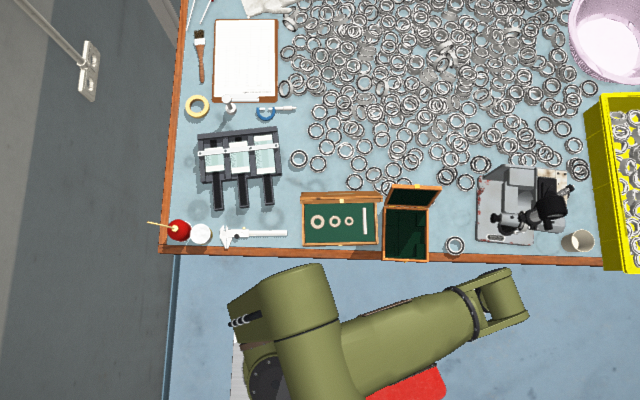

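View pics/s0.png

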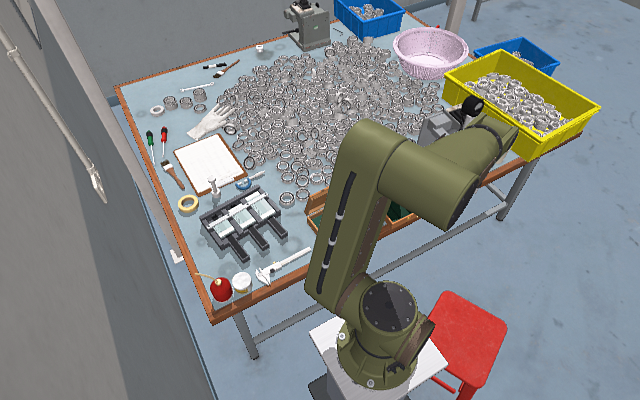

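The top view shows the rack around (240,165), the ring case at (340,222), the empty case at (407,235), the caliper at (255,233) and a bearing at (455,244). The scene view agrees. Next is an enlarged crop.

```bash
python3 -c "
from h import *
c=load('t0');im=c['frame'][:,:,::-1]
a=cv2.resize(im[120:215,185:290],None,fx=5.5,fy=5.5,interpolation=2)[:,:578]
b=cv2.resize(im[180:268,380:470],None,fx=4,fy=4,interpolation=2)
o=np.zeros((600,800,3),np.uint8);
a=cv2.resize(im[120:215,190:290],(500,475),interpolation=2); b=cv2.resize(im[180:268,382:442],(300,440),interpolation=2)
o[:475,:500]=a;o[:440,500:]=b
cv2.imwrite('pics/c0.png',o)
for p in [(240,165),(340,222),(407,235),(407,215)]: print(p,dep(c,*p))
"
```

```text
(240, 165) [623.97953834 165.89994038  32.35893992]
(340, 222) [ 445.85269855 -162.26609371   38.07209281]
(407, 235) [ 413.16035129 -377.78702814   18.82523836]
(407, 215) [ 477.77831685 -378.11597324   19.22931385]
```

View pics/c0.png

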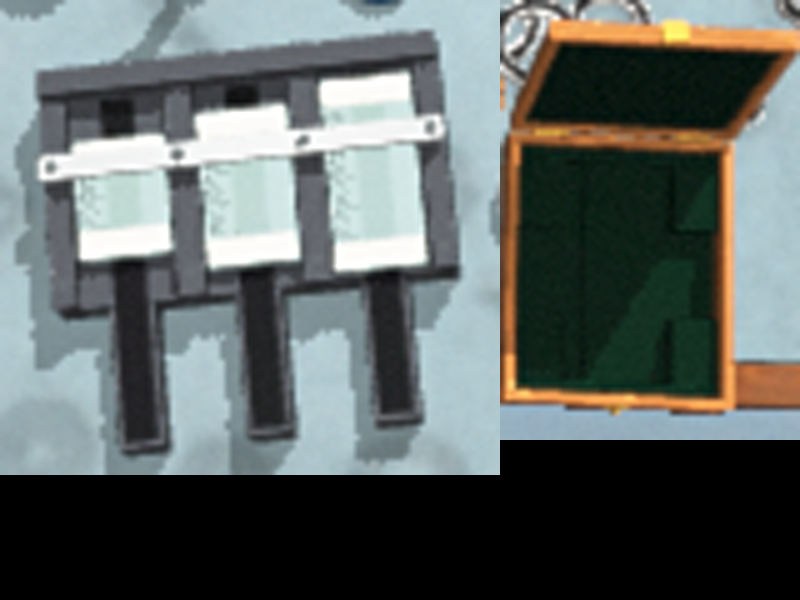

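The long scale is in the right-hand lane. Its corners in the crop are about (320,80), (410,72), (428,264) and (336,270). The case rim corners are about (512,142), (733,140), (733,408) and (505,402).

```bash
python3 -c "
from h import *
c=load('t0')
def P(u,v,z,b=0): return atz(c,u/5+190,v/5+120,z) if not b else atz(c,(u-500)/5+382,v/5+180,z)
np.set_printoptions(precision=1,suppress=True)
S=np.array([P(*p,35) for p in [(320,80),(410,72),(428,264),(336,270)]]);print(S,S.mean(0))
print('len',np.linalg.norm(S[0]-S[3]),np.linalg.norm(S[1]-S[2]),np.linalg.norm(S[0]-S[1]))
R=np.array([P(38,72,42),P(436,32,42),P(458,272,35),P(62,310,35)]);print('rack',R)
d=R[0]-R[1];print('yaw from back edge',np.arctan2(-d[0],d[1]),np.linalg.norm(d))
K=np.array([P(38,167,48),P(445,128,48)]);d=K[0]-K[1];print('keeper',K,np.arctan2(-d[0],d[1]))
T=np.array([P(146,446,25),P(272,433,25),P(398,419,25)]);print('tongue ends',T)
C=np.array([P(*p,36,1) for p in [(512,142),(733,140),(733,402),(505,396)]]);print('case',C,C.mean(0))
for p in [(200,233),(455,244),(179,230),(227,238),(287,233),(298,158)]: print(p,atz(c,*p,13))
"
```

```text
[[722.9 125.5  35. ]
 [730.2  66.8  35. ]
 [600.7  49.   35. ]
 [595.  108.2  35. ]] [662.2  87.4  35. ]
len 129.07689340098014 130.65178891505292 59.16718331059245
rack [[720.3 308.7  42. ]
 [755.8  50.4  42. ]
 [596.   29.4  35. ]
 [563.2 282.8  35. ]]
yaw from back edge 0.13647789109074646 260.7385349439576
keeper [[654.3 302.1  48. ]
 [688.6  41.   48. ]] 0.13045970824497957
tongue ends [[477.8 224.8  25. ]
 [488.7 144.7  25. ]
 [500.2  64.5  25. ]]
case [[ 494.1 -303.    36. ]
 [ 499.6 -444.2   36. ]
 [ 333.1 -441.7   36. ]
 [ 332.8 -299.1   36. ]] [ 414.9 -372.    36. ]
(200, 233) [401.  283.2  13. ]
(455, 244) [ 389.5 -532.2   13. ]
(179, 230) [408.6 351.   13. ]
(227, 238) [387.5 196.1  13. ]
(287, 233) [409.1   5.5  13. ]
(298, 158) [658.8 -20.4  13. ]
```

The long scale is at about (662,87), with length and width matching, and the rack yaw is about 0.135. I'll go up and over toward the rack with the fingers shut.

servo_tool(motion=[[[0,0,0.1,0,0,0,1],[0,0,0.2,0,0,0,1],[0.04,0.06,0.28,0,0,-0.03,1],[0.4,0.56,0.28,0,0,-0.091,1],[0.4,0.56,0.28,0,0,-0.091,1],[0.4,0.56,0.28,0,0,-0.091,1],[0.4,0.56,0.28,0,0,-0.091,1],[0.4,0.56,0.28,0,0,-0.091,1],[0.4,0.56,0.28,0,0,-0.091,1],[0.4,0.56,0.28,0,0,-0.091,1]]], newtons=5)

```text
clock: 1.1
eef_pos: [426.3, -218.7, 345.3]
eef_rot: [-3.141, -0.0, 0.139]
wrist_force: [-0.3, -0.2, -0.5]
finger_gap: 17.6
finger_force: 0.0
```

servo_tool(motion=[[[0.42,0.6,0,0,0,0,1],[0.42,0.6,0,0,0,0,1],[0.42,0.6,0,0,0,0,1],[0.42,0.6,0,0,0,0,1],[0.42,0.6,0,0,0,0,1],[0.42,0.6,-0.1,0,0,0,1],[0.42,0.6,-0.3,0,0,0,1],[0.42,0.6,-0.4,0,0,0,1],[0.42,0.6,-0.4,0,0,0,1],[0.42,0.6,-0.4,0,0,0,1]]])

```text
clock: 2.1
eef_pos: [634.4, 78.1, 142.5]
eef_rot: [-3.142, 0.002, 0.135]
wrist_force: [0.9, -0.1, -0.7]
finger_gap: 0.5
finger_force: 0.0
```

```bash
python3 -c "
from h import *
c=shot('wrist','w0');print(manip.read_state()['eef_pos'],manip.read_state()['eef_rot'],c['vfov'])"
```

```text
[632.44945651  79.28645605 135.16932126] [-3.14060401  0.01101759  0.13569955] 65.70646984690485
```

View pics/w0.png

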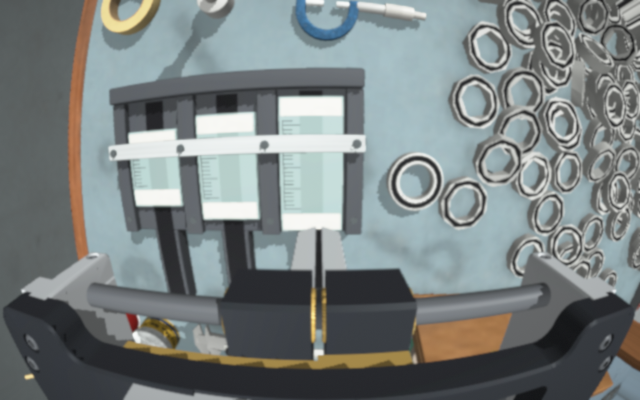

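The wrist view shows the long scale with corners at about (279,96), (343,96), (342,229) and (280,231), and the fingertips near (318,230).

```bash
python3 -c "
from h import *
np.set_printoptions(precision=1,suppress=True)
c=load('w0')
S=np.array([atz(c,*p,35,True) for p in [(279,96),(343,96),(342,229),(280,231)]]);print(S,S.mean(0))
print(np.linalg.norm(S[0]-S[3]),np.linalg.norm(S[0]-S[1]))
d=(S[0]+S[1]-S[2]-S[3]);print(np.arctan2(d[1],d[0]))
for p in [(113,154),(357,145)]:print('keeper',atz(c,*p,48,True))
s=manip.read_state();print(s['eef_pos'],s['eef_rot'])"
```

```text
[[724.5 126.7  35. ]
 [732.1  68.7  35. ]
 [605.5  50.7  35. ]
 [595.1 111.2  35. ]] [664.3  89.3  35. ]
130.35543673546445 58.49264269295793
0.1301343452860157
keeper [655.4 296.1  48. ]
keeper [689.8  51.1  48. ]
[632.4  79.3 135.2] [-3.1  0.   0.1]
```

servo_tool(motion=[[[0,0,-0.1,0,0,0,1],[0,0,-0.16,0,0,0,1],[0,0,-0.16,0,0,0,1],[0,0,-0.16,0,0,0,1]]])

```text
clock: 2.55
eef_pos: [635.2, 77.5, 67.2]
eef_rot: [3.141, -0.001, 0.135]
wrist_force: [-0.6, -0.4, 1.2]
finger_gap: 0.7
finger_force: 0.0
```

servo_tool(motion=[[[0.004,0.014,0,0,0,0,1],[0.004,0.014,-0.03,0,0,0,1],[0.004,0.014,-0.05,0,0,0,1],[0.004,0.014,-0.056,0,0,0,1],[0.004,0.014,-0.06,0,0,0,1],[0.004,0.014,-0.06,0,0,0,1]]])

```text
clock: 3.15
eef_pos: [636.8, 85.0, 35.6]
eef_rot: [3.142, -0.0, 0.135]
wrist_force: [0.3, -1.1, 0.5]
finger_gap: 0.6
finger_force: 0.0
```

servo_tool(motion=[[[0,-0.001,-0.001,0,0,0,1],[0,-0.001,-0.0015,0,0,0,1],[0,-0.001,-0.002,0,0,0,1],[0,-0.001,-0.002,0,0,0,1]]])

```text
clock: 3.55
eef_pos: [637.0, 84.5, 35.3]
eef_rot: [3.142, -0.001, 0.135]
wrist_force: [-3.0, -0.1, 6.7]
finger_gap: 0.2
finger_force: 3.4
```

servo_tool(motion=[[[-0.004,-0.0005,-0.0005,0,0,0,1],[-0.012,-0.0016,-0.0005,0,0,0,1],[-0.02,-0.0027,-0.0005,0,0,0,1],[-0.03,-0.004,-0.0005,0,0,0,1],[-0.04,-0.0054,-0.0005,0,0,0,1],[-0.05,-0.0068,-0.0005,0,0,0,1]]])

```text
clock: 4.15
eef_pos: [612.5, 81.1, 35.3]
eef_rot: [3.141, -0.003, 0.135]
wrist_force: [1.6, 0.6, 7.1]
finger_gap: 0.6
finger_force: 3.1
```

```bash
python3 -c "
from h import *
c=shot('wrist','w1');o=cv2.resize(c['frame'][60:260,90:390,::-1],None,fx=2.6,fy=2.6,interpolation=2);cv2.imwrite('pics/w1c.png',o)
s=manip.read_state();print(s['eef_pos'],s['wrist_force'])"
```

```text
[611.89640945  80.98962249  35.28634763] [-2.1226668  -0.11762526  6.07476321]
```

View pics/w1c.png

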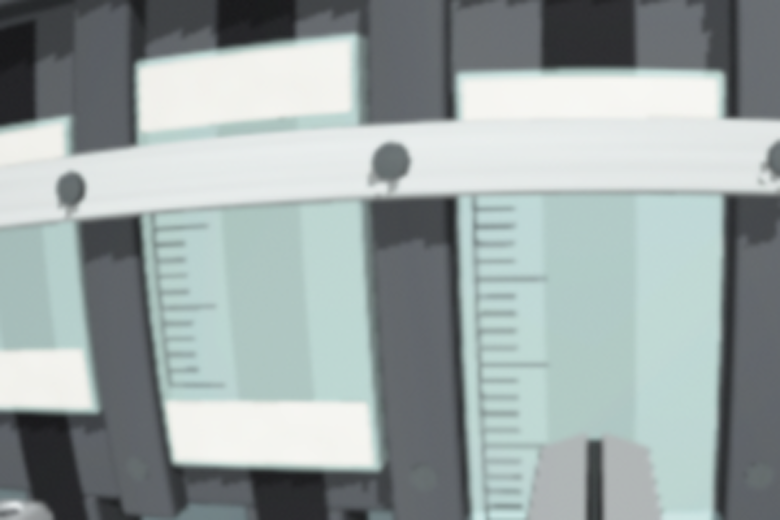

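The crop shows the scale following: its far end at (590,70) is now close to the keeper and it is still square in the lane. I'll carry on.

servo_tool(motion=[[[-0.012,-0.0016,0,0,0,0,1],[-0.028,-0.0038,0,0,0,0,1],[-0.046,-0.0062,0,0,0,0,1],[-0.064,-0.0086,0,0,0,0,1],[-0.082,-0.011,0,0,0,0,1],[-0.1,-0.0135,0,0,0,0,1],[-0.118,-0.016,0,0,0,0,1],[-0.134,-0.018,0,0,0,0,1],[-0.145,-0.0196,0,0,0,0,1],[-0.149,-0.02,0,0,0,0,1]]])

```text
clock: 5.2
eef_pos: [537.8, 71.0, 35.3]
eef_rot: [3.141, -0.003, 0.135]
wrist_force: [1.4, 0.7, 6.9]
finger_gap: 0.5
finger_force: 3.4
```

servo_tool(motion=[[[0,0,0.02,0,0,0,1],[0,0,0.1,0,0,0,0.17],[-0.06,-0.008,0.2,0,0,0,0.17],[-0.1,-0.0135,0.22,0,0,0,0.17],[-0.1,-0.0135,0.22,0,0,0,0.17],[-0.1,-0.0135,0.22,0,0,0,0.17],[-0.1,-0.0135,0.22,0,0,0,0.17]]])

```text
clock: 5.9
eef_pos: [487.3, 64.3, 143.5]
eef_rot: [-3.142, 0.001, 0.135]
wrist_force: [-0.2, -0.5, -0.0]
finger_gap: 44.8
finger_force: 0.0
```

```bash
python3 -c "
from h import *
c=shot('wrist','w2');print(manip.read_state()['eef_pos'],manip.read_state()['eef_rot'])"
```

```text
[487.2761674   64.32972048 143.25724397] [-3.14149210e+00  1.64946460e-03  1.34870131e-01]
```

View pics/w2.png

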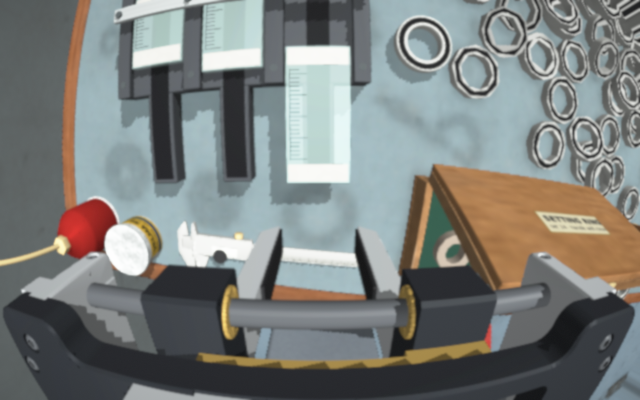

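The scale now lies on the tongue, with corners at about (286,46), (350,46), (349,182) and (287,181). It is straight and clear of the keeper.

```bash
python3 -c "
from h import *
np.set_printoptions(precision=1,suppress=True)
c=load('w2')
S=np.array([atz(c,*p,35,True) for p in [(286,46),(350,46),(349,182),(287,181)]]);print(S,S.mean(0))
print(np.linalg.norm(S[0]-S[3]),np.linalg.norm(S[0]-S[1]))
d=(S[0]+S[1]-S[2]-S[3]);print(np.arctan2(d[1],d[0]))"
```

```text
[[625.7 113.1  35. ]
 [633.6  54.8  35. ]
 [506.   37.5  35. ]
 [499.   96.   35. ]] [566.1  75.4  35. ]
127.84812878422163 58.849921196464706
0.13466205641235204
```

servo_tool(motion=[[[0.08,0.011,0,0,0,0,0.17],[0.156,0.0214,0,0,0,0,0.17],[0.156,0.0214,0,0,0,0,0.17],[0.156,0.0214,-0.08,0,0,0,0.17],[0.156,0.0214,-0.16,0,0,0,0.17],[0.156,0.0214,-0.2,0,0,0,0.17],[0.156,0.0214,-0.23,0,0,0,0.17],[0.156,0.0214,-0.248,0,0,0,0.17],[0.156,0.0214,-0.252,0,0,0,0.17],[0.156,0.0214,-0.252,0,0,0,0.17]]], newtons=12)

```text
clock: 6.95
eef_pos: [565.5, 75.1, 18.7]
eef_rot: [3.142, -0.001, 0.135]
wrist_force: [-0.7, 0.1, 0.4]
finger_gap: 78.0
finger_force: 0.0
```

servo_tool(motion=[[[0,0,-0.001,0,0,0,0.25],[0,0,-0.001,0,0,0,0.3],[0,0,-0.001,0,0,0,0.34],[0,0,-0.001,0,0,0,0.37],[0,0,-0.001,0,0,0,0.4],[0,0,-0.001,0,0,0,0.5],[0,0,-0.001,0,0,0,1],[0,0,-0.001,0,0,0,1],[0,0,-0.001,0,0,0,1]]], newtons=15)

```text
clock: 7.85
eef_pos: [565.3, 75.1, 18.0]
eef_rot: [-3.142, -0.0, 0.135]
wrist_force: [-2.0, 0.4, 5.0]
finger_gap: 60.0
finger_force: 15.0
```

servo_tool(motion=[[[0,0,0.004,0,0,0,1],[0,0,0.01,0,0,0,1],[0,0,0.02,0,0,0,1],[0,0,0.05,0,0,0,1],[0,0,0.1,0,0,0,1],[0,0,0.16,0,0,0,1],[0,0,0.22,0,0,0,1],[0,0,0.24,0,0,0,1],[0,0,0.24,0,0,0,1]]])

```text
clock: 8.75
eef_pos: [565.7, 75.1, 139.3]
eef_rot: [3.141, -0.003, 0.135]
wrist_force: [-0.2, 0.9, -2.3]
finger_gap: 60.0
finger_force: 15.0
```

```bash
python3 -c "
from h import *
c=shot('wrist','w3');s=manip.read_state();print(s['eef_pos'],s['wrist_force'],s['finger_gap'])"
```

```text
[565.06518944  75.02522485 137.60432643] [-0.6124445   0.530104   -2.86485039] 59.91728470631345
```

View pics/w3.png

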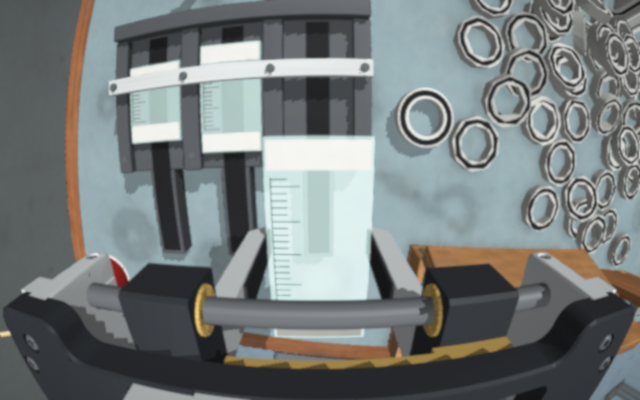

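The glass is held level, with its far edge at row 137. I'll check the hold and carry it high, then look at the case from the top camera.

servo_tool(motion=[[[0,0,0.1,0,0,0,1],[0,0,0.2,0,0,0,1],[0,-0.04,0.3,0,0,0,1],[-0.04,-0.12,0.32,0,0,-0.01,1],[-0.08,-0.2,0.32,0,0,-0.02,1],[-0.12,-0.28,0.32,0,0,-0.03,1],[-0.16,-0.36,0.32,0,0,-0.04,1],[-0.2,-0.44,0.32,0,0,-0.049,1],[-0.24,-0.5,0.32,0,0,-0.049,1],[-0.25,-0.51,0.32,0,0,-0.049,1]]])

```text
clock: 9.8
eef_pos: [438.4, -182.3, 296.1]
eef_rot: [-3.141, 0.003, -0.022]
wrist_force: [-0.4, -0.0, -2.4]
finger_gap: 59.7
finger_force: 15.0
```

```bash
python3 -c "
from h import *
np.set_printoptions(precision=1,suppress=True)
c=load('w3')
for p in [(264,137),(375,137),(275,335),(364,335)]:print(atz(c,*p,154.6,True))
c=shot('top','t1')
o=cv2.resize(c['frame'][180:270,370:470,::-1],(800,720),interpolation=2)[:600]
o=cv2.resize(c['frame'][195:270,375:475,::-1],(800,600),interpolation=cv2.INTER_CUBIC)
cv2.imwrite('pics/t1c.png',o);print(manip.read_state()['eef_pos'])"
```

```text
[626.  112.4 154.6]
[634.   53.9 154.6]
[498.7  95.3 154.6]
[506.7  36.1 154.6]
[ 438.7 -181.6  296.3]
```

View pics/t1c.png

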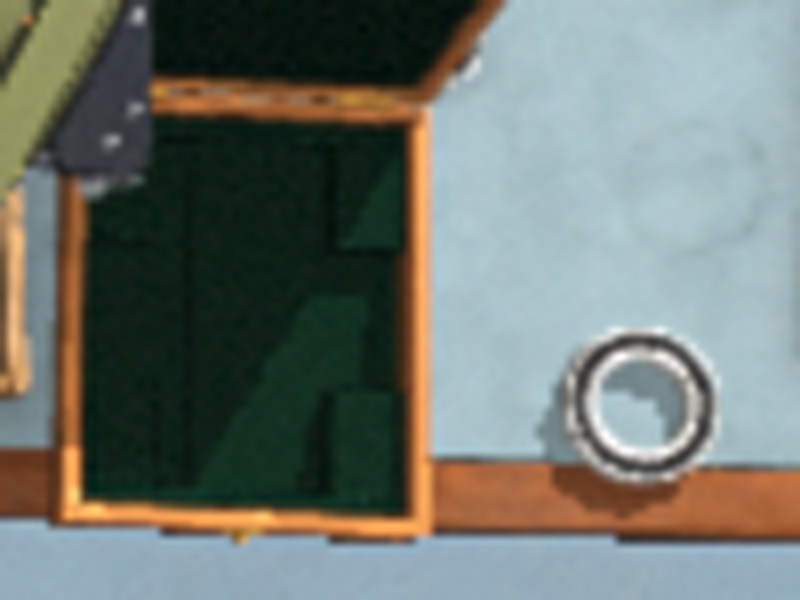

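The crop shows these rim points: hinge line (150,88) to (432,103), near inner edge (83,498) to (408,515), right outer edge x≈431, left inner edge x≈84.

```bash
python3 -c "
from h import *
np.set_printoptions(precision=1,suppress=True)
c=load('t1')
P=lambda u,v,z=36:atz(c,u/8+375,v/8+195,z)[:2]
h1,h2=P(150,88),P(432,103); n1,n2=P(83,498),P(408,515)
print('hinge',h1,h2,np.arctan2((h1-h2)[0]*-1,(h1-h2)[1])); print('near in',n1,n2,np.arctan2(-(n1-n2)[0],(n1-n2)[1]))
r1,r2=P(431,130),P(430.5,520); l1,l2=P(88,190),P(83.5,490)
for a,b in((r1,r2),(l1,l2)): print('side',a,b,np.arctan2((a-b)[1],(a-b)[0]))
# lining block front right gap edges z=26
print('blocks',P(335,248,26),P(400,250,26),P(330,390,26),P(400,392,26))
"
```

```text
hinge [ 502.8 -332.9] [ 500.1 -445.5] -0.024308886422280587
near in [ 339.  -306.5] [ 336.1 -433.6] -0.023151028983811793
side [ 489.1 -444.9] [ 334.4 -442.4] -0.01621683709477555
side [ 460.9 -308.2] [ 342.2 -306.7] -0.012678106402496747
blocks [ 442.  -408.2] [ 442.  -434.1] [ 385.3 -405.6] [ 385.3 -433.4]
```

servo_tool(motion=[[[-0.01,-0.1,0,0,0,0,1],[-0.024,-0.2,0,0,0,0,1],[-0.04,-0.3,0,0,0,0,1],[-0.047,-0.37,0,0,0,0,1],[-0.047,-0.38,-0.06,0,0,0,1],[-0.047,-0.38,-0.14,0,0,0,1],[-0.047,-0.38,-0.22,0,0,0,1],[-0.047,-0.38,-0.3,0,0,0,1],[-0.047,-0.38,-0.36,0,0,0,1],[-0.047,-0.38,-0.36,0,0,0,1]]])

```text
clock: 10.85
eef_pos: [415.8, -367.5, 112.8]
eef_rot: [-3.135, 0.006, -0.018]
wrist_force: [-0.9, 0.7, -1.0]
finger_gap: 60.0
finger_force: 15.0
```

```bash
python3 -c "
from h import *
c=shot('wrist','w4');s=manip.read_state();print(s['eef_pos'],s['eef_rot'],s['wrist_force'],s['finger_gap'])"
```

```text
[ 416.69272804 -368.59681865  115.90132961] [-3.13842487e+00  3.04646755e-03 -1.81033790e-02] [-0.57921271  0.86814038 -0.98365043] 59.78429851526979
```

View pics/w4.png

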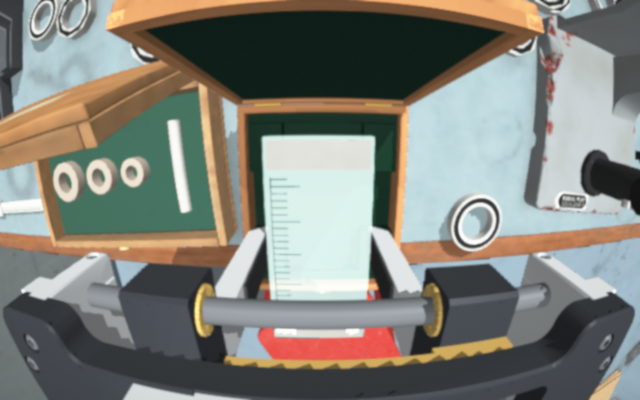

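The wrist view shows the scale above the case, with the hinge line running (241,103) to (407,103) and the rim's inner edges at about (247,160) and (398,160).

```bash
python3 -c "
from h import *
np.set_printoptions(precision=1,suppress=True)
c=load('w4')
P=lambda u,v,z=36:atz(c,u,v,z,True)[:2]
print('hinge',P(241,103),P(407,103));print('inner',P(247,160),P(398,160))
print('scale far', P(263,136,133),P(375,136,133))
s=manip.read_state();print(s['eef_pos'],s['eef_rot'])"
```

```text
hinge [ 505.5 -304.4] [ 503.5 -442.5]
inner [ 457.1 -307.4] [ 455.  -435.2]
scale far [ 482.  -340.4] [ 481.  -397.9]
[ 416.7 -368.6  115.9] [-3.1  0.  -0. ]
```

servo_tool(motion=[[[0,-0.006,0,0,0,0,1],[0,-0.006,-0.06,0,0,0,1],[0,-0.006,-0.12,0,0,0,1],[0,-0.006,-0.15,0,0,0,1],[0,-0.006,-0.17,0,0,0,1],[0,-0.006,-0.18,0,0,0,1],[0,-0.006,-0.188,0,0,0,1],[0,-0.006,-0.192,0,0,0,1],[0,-0.006,-0.192,0,0,0,1]]])

```text
clock: 11.8
eef_pos: [416.9, -373.1, 22.1]
eef_rot: [3.141, -0.0, -0.019]
wrist_force: [0.0, -0.5, -1.6]
finger_gap: 59.6
finger_force: 15.0
```

servo_tool(motion=[[[0,0.002,-0.004,0,0,0,1],[0,0.002,-0.008,0,0,0,1],[0,0.002,-0.012,0,0,0,1],[0,0.002,-0.015,0,0,0,1],[0,0.002,-0.015,0,0,0,1]]])

```text
clock: 12.3
eef_pos: [416.6, -371.9, 14.0]
eef_rot: [-3.141, 0.0, -0.019]
wrist_force: [-0.0, 0.7, -2.5]
finger_gap: 59.9
finger_force: 15.0
```

servo_tool(motion=[[[0,0,-0.001,0,0,0,1],[0,0,-0.002,0,0,0,1],[0,0,-0.002,0,0,0,1]]])

```text
clock: 12.6
eef_pos: [416.7, -372.0, 13.2]
eef_rot: [3.142, 0.0, -0.019]
wrist_force: [0.2, 0.4, -1.3]
finger_gap: 59.7
finger_force: 15.0
```

servo_tool(motion=[[[0,0,-0.001,0,0,0,1],[0,0,-0.0015,0,0,0,1],[0,0,-0.0015,0,0,0,1]]])

```text
clock: 12.9
eef_pos: [416.8, -372.1, 13.0]
eef_rot: [3.141, -0.0, -0.019]
wrist_force: [-1.2, 1.6, 5.4]
finger_gap: 59.7
finger_force: 15.0
```

The glass is resting on the bed, so I'll open the gripper a little and rise.

servo_tool(motion=[[[0,0,0,0,0,0,0.33],[0,0,0,0,0,0,0.25],[0,0,0,0,0,0,0.21],[0,0,0,0,0,0,0.21],[0,0,0.01,0,0,0,0.21],[0,0,0.05,0,0,0,0.21],[0,0,0.12,0,0,0,0.21],[0,0,0.2,0,0,0,0.21],[0,0,0.22,0,0,0,0.21],[0,0,0.22,0,0,0,0.21]]])

```text
clock: 13.9
eef_pos: [417.2, -372.5, 124.1]
eef_rot: [3.139, -0.002, -0.019]
wrist_force: [-0.1, 0.6, -1.2]
finger_gap: 74.2
finger_force: 0.0
```

```bash
python3 -c "
from h import *
c=shot('wrist','w5');s=manip.read_state();print(s['eef_pos'],s['wrist_force'],s['joints'])"
```

```text
[ 416.61267111 -371.91593184  122.35414518] [-0.48052058 -0.23662287 -0.80774681] [-7.94354726e-01  3.99026446e-01  1.58990178e+00 -8.17391322e-06
  1.15222906e+00  7.95463129e-01]
```

View pics/w5.png

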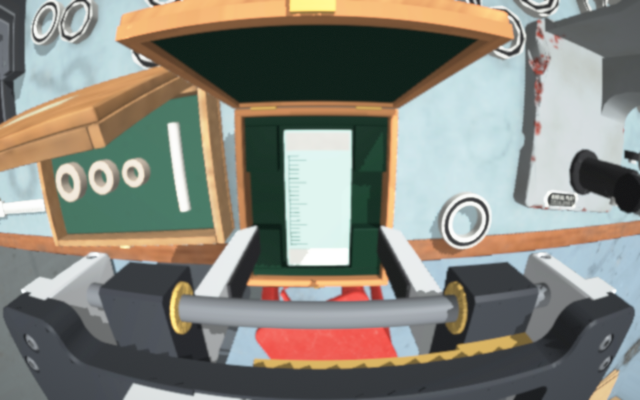

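The scale lies flat in the nest with an even margin, corners at about (284,130) and (351,265). Next I'll go over and behind the lid with the fingers shut.

servo_tool(motion=[[[0,0,0.1,0,0,0,1],[0,0,0.2,0,0,0,1],[0,0,0.3,0,0,0,1],[0.1,0,0.32,0,0,0,1],[0.2,0,0.32,0,0,0,1],[0.3,0,0.32,0,0,0,1],[0.34,0,0.32,0,0,0,1],[0.34,0,0.32,0,0,0,1],[0.34,0,0.28,0,0,0,1],[0.34,0,0.26,0,0,0,1]]], newtons=5)

```text
clock: 14.95
eef_pos: [585.7, -371.9, 249.4]
eef_rot: [-3.14, 0.003, -0.019]
wrist_force: [-0.6, 0.1, -0.0]
finger_gap: 0.7
finger_force: 0.0
```

servo_tool(motion=[[[0,0,-0.04,0,0,0,1],[0,0,-0.1,0,0,0,1],[0,0,-0.13,0,0,0,1],[0,0,-0.13,0,0,0,1]]])

```text
clock: 15.35
eef_pos: [585.5, -371.7, 184.8]
eef_rot: [-3.139, 0.004, -0.02]
wrist_force: [-0.0, 0.1, -0.0]
finger_gap: 0.7
finger_force: 0.0
```

servo_tool(motion=[[[-0.03,0,0.002,0,0,0,1],[-0.05,0,0.002,0,0,0,1],[-0.066,0,0.002,0,0,0,1],[-0.08,0,0.002,0,0,0,1],[-0.094,0,0.002,0,0,0,1],[-0.108,0,0.002,0,0,0,1],[-0.122,0,0.002,0,0,0,1],[-0.126,0,0.002,0,0,0,1]]])

```text
clock: 16.15
eef_pos: [523.1, -372.0, 188.6]
eef_rot: [3.142, -0.0, -0.019]
wrist_force: [1.0, -0.5, 1.7]
finger_gap: 0.2
finger_force: 0.6
```

servo_tool(motion=[[[-0.026,0,-0.001,0,0,0,1],[-0.052,0.001,-0.002,0,0,0,1],[-0.078,0.001,-0.006,0,0,0,1],[-0.104,0.002,-0.012,0,0,0,1],[-0.129,0.002,-0.02,0,0,0,1],[-0.153,0.003,-0.03,0,0,0,1],[-0.177,0.003,-0.042,0,0,0,1],[-0.198,0.004,-0.057,0,0,0,1],[-0.219,0.004,-0.073,0,0,0,1],[-0.238,0.005,-0.091,0,0,0,1]]])

```text
clock: 17.15
eef_pos: [404.2, -369.5, 142.8]
eef_rot: [3.141, -0.0, -0.019]
wrist_force: [-0.4, -0.4, 0.9]
finger_gap: 0.7
finger_force: 0.4
```

servo_tool(motion=[[[-0.018,0,-0.02,0,0,0,1],[-0.034,0,-0.041,0,0,0,1],[-0.048,0,-0.063,0,0,0,1],[-0.06,0,-0.086,0,0,0,1],[-0.067,0.001,-0.106,0,0,0,1],[-0.074,0.001,-0.126,0,0,0,1],[-0.078,0.001,-0.141,0,0,0,1],[-0.081,0.001,-0.156,0,0,0,1],[-0.083,0.001,-0.166,0,0,0,1],[-0.084,0.001,-0.173,0,0,0,1]]])

```text
clock: 18.15
eef_pos: [362.7, -369.0, 56.1]
eef_rot: [-3.142, 0.0, -0.019]
wrist_force: [-0.0, 0.1, -0.1]
finger_gap: 0.4
finger_force: 0.2
```

servo_tool(motion=[[[0,0,-0.005,0,0,0,1],[0,0,-0.01,0,0,0,1],[0,0,-0.013,0,0,0,1],[0,0,-0.015,0,0,0,1],[0,0,-0.015,0,0,0,1]]])

```text
clock: 18.65
eef_pos: [362.7, -369.0, 48.9]
eef_rot: [-3.142, -0.0, -0.019]
wrist_force: [-0.6, 1.0, -0.0]
finger_gap: 0.4
finger_force: 0.0
```

servo_tool(motion=[[[0,0,-0.0015,0,0,0,1],[0,0,-0.003,0,0,0,1],[0,0,-0.0045,0,0,0,1],[0,0,-0.0045,0,0,0,1]]])

```text
clock: 19.05
eef_pos: [362.8, -369.1, 47.9]
eef_rot: [3.141, -0.0, -0.019]
wrist_force: [-4.6, 5.4, 16.3]
finger_gap: 0.4
finger_force: 8.2
```

The lid is firmly shut (16 N at z=48). I'll back off and check.

servo_tool(motion=[[[0,0,0.02,0,0,0,1],[0,0,0.1,0,0,0,1],[0,0,0.2,0,0,0,1],[-0.05,0,0.3,0,0,0,1],[-0.05,0,0.4,0,0,0,1],[-0.05,0,0.4,0,0,0,1],[-0.05,0,0.4,0,0,0,1]]])

```text
clock: 19.75
eef_pos: [337.9, -369.3, 248.0]
eef_rot: [3.139, -0.002, -0.019]
wrist_force: [0.0, 0.1, -1.9]
finger_gap: 0.4
finger_force: 0.0
```

```bash
python3 -c "
from h import *
c=shot('wrist','w6');s=manip.read_state();print(s['eef_pos'],s['wrist_force'],s['qd'].round(3))"
```

```text
[ 337.62151468 -368.81265209  246.24350214] [ 0.21854893 -0.22816444 -0.24912737] [ 0.001  0.03   0.025  0.001 -0.008  0.001]
```

View pics/w6.png

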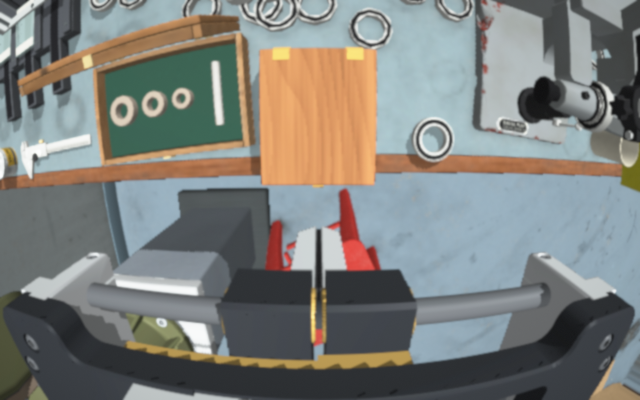

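The lid, spanning (260,48) to (377,185), is shut flat, and the bearing, ring case and caliper look undisturbed.

```bash
python3 -c "
from cell import manip
print(manip.sign_off())"
```

```text
the job is handed in; nothing more can be done
None
```

I slid the longest scale out, laid it flat in the nest of the empty case, closed the lid and handed the job in at about 20 s. Grip on the glass was 15 N a side, the highest wrist reading was 16 N (on the shut lid), and I saw no sign in the pictures that anything else had moved.

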